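Answer the raised call flag on the sample tray

ROBOT

A 7-joint arm with a two-finger parallel gripper is mounted at the origin on a cart in front of the work surface, level with it; the furniture and walls round the work are solid. World frame = base frame: x ahead of the robot, y to its left, z up, the work surface at z = 0. Lengths are in m, angles in rad, forces in N, time in s.
With the tool pointing down it reaches from about 0.35 to 0.9 m from the base axis. Payload 7.2 kg.
Tool frame: the origin (TCP) lies between the finger pads; the fingertips stand 17 mm ahead of it and the grasp point (between the pads) lies 2 mm behind it; z points along the fingers, y is the line along which they close (so a half turn about z gives the same grasp; the last joint's range is limited). The gripper opens to 85 mm and grips with 20 to 120 N. Pads are 22 mm wide; open, the fingers measure 114 mm over their backs; the gripper's body (76 mm by 85 mm) begins 54 mm behind the grasp point. The pads swing forward as they close: fully open they stand 13 mm farther back than shut.
Start: joints at [-1.188, 0.411, -0.013, 1.596, 0.006, 1.134, -0.082], TCP at [0.272, 0.563, 0.248] pointing down, gripper open.
Joint ranges: [-2.95, 2.95], [-0.29, 1.99], [-1.47, 1.44], [0.14, 2.54], [-1.03, 4.17], [0.13, 1.85], [-2.86, 2.86]. Speed limits (rad/s): [2.39, 2.39, 3.01, 3.01, 3.14, 3.14, 3.14].

INTERFACE

Orientations are given as a rotation vector (axis times angle).
In Python, from station import robot, vision gives the robot as it stands.
- The arm moves only by the tool drive_tool, never from a script. Its argument "commands" is a list of rows, each an object with "turn": the turn, a rotation vector about the tool's x, y, z in degrees, a list of three; "translation": the shift along the tool's x, y, z in cm, a list of three; "grip": the gripper command: -1 is fully open, 1 is shut, values between are in proportion. In form: [{"turn": [ax, ay, az], "translation": [dx, dy, dz], "grip": grip}, ...]. A call has 1 to 8 rows; each row shifts and turns the commanded pose from where the row before left it, along the tool's axes as they then stand; what a row does not reach is not made up. A row lasts 1/8 s, in which the tool goes at most 62.5 mm and 10.7 degrees, less where a joint would pass 70% of its speed; a pose out of reach is approached as far as the arm can. A call with a gripper value outside its range is refused whole. The fingers move at their own pace and stop on an object; "newtons" is the grip in N (left out, the last holds). Time passes only in rows, so rows that do not move let the fingers close. It gives the time, the measured TCP pose, the force, the opening and the grip force at its end, in the units of the state.
- robot.get_obs(): the state, without advancing time (a new reading comes with each control period).
- vision.capture(name): name is "scene" or "top"; returns a dict with "color" (384x512x3 uint8, red, green, blue), "range_z" (384x512 float32, m along the optical axis (not along the pixel's ray), 0 where there is no reading), "vfov" (degrees; the focal length in pixels is half the picture's height over the tangent of half this angle, whatever the lens; pixels are square), "cx", "cy" (the principal point, pixels), "pose" (4x4, takes a point from camera to world coordinates). Camera axes: x right, y down, z forward; pixel columns grow to the right and rows downward; lengths in m; the calibration is good to about 2 mm. A picture is of the moment at which its call begins.
- robot.hand_in(): hands the job in; it is judged then, once.
The state is a dict: "t": time; "joints": joint angles; "joint_velocities": joint speeds; "joint_efforts": joint torques, N m; "eef_pos": TCP position; "tool_rot": TCP orientation; "ft_force": force on the tool from outside, world axes, zero at the start; "moment": the same for the moment, N m; "grip_width": finger opening in m; "grip_force": force on a finger pad.
Only numpy, scipy, OpenCV 4.12 (cv2) and the standard library are available. Lean on these libraries where they do the work, as an engineer would, in place of code of your own. Each camera call takes 0.05 s, during which the arm holds its last target. There are 200 camera calls.

TASK

One of the orange flags on the blue sample tray is up: it calls for the vial in the well right behind it. Take that vial out, set it down gently and upright in the middle of the wooden block, and only then fold its flag down flat. Leave the other two vials standing in their wells and their flags down.

Things in the scene. Friction and masses are not known exactly. Their poses are not given: they have to be found in the camera images.
- tray: Blue fixed sample tray, 150x210x14 mm. Origin: centre of its underside; x away from the robot at yaw 0, y along the row. Three square wells, 28 mm wide, floors 8 mm above the table, at x=+40, y=+65, 0, -65 mm, a vial in each. On the robot side of each well, joined by a white stripe, an orange flag: hinge line at x=-20 mm, same y, between grey cheeks that stand 11 mm above the tray top.
- flag_a (a joint): Angle (rad) of one orange flag: 0 = folded flat (pointing to tray -x), 1.57 = upright, stop at 1.9. Stiff hinge (0.025 N m), stays where it is left. Leaf 34 mm wide along tray y, reaches 45 mm from the hinge line, 4 mm thick (6 mm at its free end). Any flag may stand before any well.
- flag_a_hinge (a point): Middle of the hinge line of flag_a, 20 mm above the table. The point's axes turn with the leaf.
- flag_b (a joint): Angle (rad) of one orange flag: 0 = folded flat (pointing to tray -x), 1.57 = upright, stop at 1.9. Stiff hinge (0.025 N m), stays where it is left. Leaf 34 mm wide along tray y, reaches 45 mm from the hinge line, 4 mm thick (6 mm at its free end). Any flag may stand before any well.
- flag_b_hinge (a point): Middle of the hinge line of flag_b, 20 mm above the table. The point's axes turn with the leaf.
- flag_c (a joint): Angle (rad) of one orange flag: 0 = folded flat (pointing to tray -x), 1.57 = upright, stop at 1.9. Stiff hinge (0.025 N m), stays where it is left. Leaf 34 mm wide along tray y, reaches 45 mm from the hinge line, 4 mm thick (6 mm at its free end). Any flag may stand before any well.
- flag_c_hinge (a point): Middle of the hinge line of flag_c, 20 mm above the table. The point's axes turn with the leaf.
- vial_a: Loose clear screw-cap vial with a white cap, 23 mm in diameter (cap 21 mm), 57 mm tall, about 30 g, standing in a well of the tray; any vial may stand in any well. Origin: centre of its underside; z along its axis to the cap.
- vial_b: Loose clear screw-cap vial with a black cap, 23 mm in diameter (cap 21 mm), 57 mm tall, about 30 g, standing in a well of the tray; any vial may stand in any well. Origin: centre of its underside; z along its axis to the cap.
- vial_c: Loose clear screw-cap vial with a teal cap, 23 mm in diameter (cap 21 mm), 63 mm tall, about 30 g, standing in a well of the tray; any vial may stand in any well. Origin: centre of its underside; z along its axis to the cap.
- wood_block: Small plain wooden block lying flat, fixed to the table, 40 x 64 x 16 mm, its long side turned 24 degrees anticlockwise (from above) from its own y axis. Origin: centre of its underside, so its top is 16 mm above.
Mind the look-alikes: they are no part of the job. What is shaped like the vial_b but green or purple is not meant.

How it is judged:
On the way, in this order (a step that is already met when the one before it is completed fails the run):
1. a vial stands upright on the wooden block, released, while the flag is still up (((horizontal distance between vial_a and wood_block below 0.016 m and z of vial_a in the frame of wood_block between 0.012 and 0.02 m and angle between vial_a's own z axis and vertical below 0.1 rad and linear speed of vial_a below 0.03 m/s and contact force between the fingers and vial_a below 0.1 N) or (horizontal distance between vial_b and wood_block below 0.016 m and z of vial_b in the frame of wood_block between 0.012 and 0.02 m and angle between vial_b's own z axis and vertical below 0.1 rad and linear speed of vial_b below 0.03 m/s and contact force between the fingers and vial_b below 0.1 N) or (horizontal distance between vial_c and wood_block below 0.016 m and z of vial_c in the frame of wood_block between 0.012 and 0.02 m and angle between vial_c's own z axis and vertical below 0.1 rad and linear speed of vial_c below 0.03 m/s and contact force between the fingers and vial_c below 0.1 N)) and value of joint flag_b above 0.6 rad), for 0.2 s.
2. the raised flag is folded down (under 0.15 rad) (value of joint flag_b below 0.15 rad), for 0.2 s.
At the end, for the whole second after the job is handed in: The called vial stands released on the block, upright (0.1 rad), its axis within 16 mm of the block's centre; the other two vials stand in their wells within 10 mm of their start, upright (0.1 rad); all three flags are under 0.15 rad (((horizontal distance between vial_a and wood_block below 0.016 m and z of vial_a in the frame of wood_block between 0.012 and 0.02 m and angle between each of vial_a, vial_b, vial_c's own z axis and vertical below 0.1 rad and linear speed of vial_a below 0.03 m/s and contact force between the fingers and vial_a below 0.1 N and distance of each of vial_b, vial_c from where it was at the start of the episode below 0.01 m and horizontal distance between each of vial_b, vial_c and flag_b_hinge above 0.075 m) or (horizontal distance between vial_b and wood_block below 0.016 m and z of vial_b in the frame of wood_block between 0.012 and 0.02 m and angle between each of vial_b, vial_a, vial_c's own z axis and vertical below 0.1 rad and linear speed of vial_b below 0.03 m/s and contact force between the fingers and vial_b below 0.1 N and distance of each of vial_a, vial_c from where it was at the start of the episode below 0.01 m and horizontal distance between each of vial_a, vial_c and flag_b_hinge above 0.075 m) or (horizontal distance between vial_c and wood_block below 0.016 m and z of vial_c in the frame of wood_block between 0.012 and 0.02 m and angle between each of vial_c, vial_a, vial_b's own z axis and vertical below 0.1 rad and linear speed of vial_c below 0.03 m/s and contact force between the fingers and vial_c below 0.1 N and distance of each of vial_a, vial_b from where it was at the start of the episode below 0.01 m and horizontal distance between each of vial_a, vial_b and flag_b_hinge above 0.075 m)) and value of joint each of flag_a, flag_b, flag_c below 0.15 rad); the robot touches nothing.
It fails at once if a vial is dropped: it moves faster than 0.6 m/s (a fall of about 2 cm) while the fingers do not touch it ((linear speed of vial_a above 0.6 m/s and contact force between the fingers and vial_a below 0.05 N) or (linear speed of vial_b above 0.6 m/s and contact force between the fingers and vial_b below 0.05 N) or (linear speed of vial_c above 0.6 m/s and contact force between the fingers and vial_c below 0.05 N)).
It fails at once if a vial is tipped over (more than 0.8 rad) (angle between any of vial_a, vial_b, vial_c's own z axis and vertical above 0.8 rad).
It also fails if it takes over 40 s, if anything falls off the work surface, if the arm or the gripper's body presses on something with over 40 N, if the wrist force passes 120 N, or if a joint passes its speed limit or range.

## Working session

There is one attempt and no reset: what is moved stays moved. The work goes in short steps, Python scripts to look and compute and a tool call to move; the robot and the scene stay as the last step left them, time stands still between calls to the robot, and variables do not carry over. Pictures are saved under pics/ and viewed, at most 10 in all, crops included, and the job is handed in when it is done.

Besides the shell and the picture viewer there is one more tool, called after "Emit:" as name([rows], argument=value, ...), one row to a line, values as JSON. drive_tool: Moves the arm, as the interface text tells. Its arguments: {"type":"object","properties":{"commands":{"type":"array"},"newtons":{"type":"number"}},"required":["commands"]}

```bash
mkdir -p pics; cat > h.py <<'E'
import numpy as np, cv2
from station import robot, vision
def cap(n):
    c=vision.capture(n); c['f']=c['color'].shape[0]/2/np.tan(np.radians(c['vfov']/2)); return c
def ray(c,u,v,z):
    P=c['pose']; d=P[:3,:3]@np.array([(u-c['cx'])/c['f'],(v-c['cy'])/c['f'],1]); o=P[:3,3]
    return o+d*(z-o[2])/d[2]
def save(c,n): cv2.imwrite('pics/'+n,c['color'][:,:,::-1])
def cloud(c):
    v,u=np.mgrid[:384,:512]; z=c['range_z']
    p=np.stack([(u-c['cx'])/c['f']*z,(v-c['cy'])/c['f']*z,z],-1)
    return p@c['pose'][:3,:3].T+c['pose'][:3,3]
E
python3 - <<'E'
from h import *
a=cap('scene');b=cap('top')
cv2.imwrite('pics/top1.png',cv2.resize(b['color'][:,:,::-1],(800,600),interpolation=cv2.INTER_CUBIC))
cv2.imwrite('pics/scene1.png',cv2.resize(a['color'][:,:,::-1],(800,600),interpolation=cv2.INTER_CUBIC))
for c in(a,b): print(c['pose'].round(3),c['f'],c['cx'],c['cy'])
o=robot.get_obs();print(o['eef_pos'],o['tool_rot'],o['t'],o['grip_width'])
E
```

```text
[[ 0.59  -0.548  0.593 -0.022]
 [-0.807 -0.42   0.415 -0.41 ]
 [ 0.021 -0.724 -0.69   0.688]
 [ 0.     0.     0.     1.   ]] 486.46280987559004 256.68811855009665 187.61154335141202
[[ 0.015 -0.984  0.176  0.376]
 [-1.    -0.014  0.002 -0.036]
 [ 0.001 -0.176 -0.984  0.935]
 [ 0.     0.     0.     1.   ]] 485.80188549592566 251.34742542614384 191.93413978941985
[0.27213691 0.56215901 0.24753889] [-7.02047217e-01 -3.06188301e+00  2.25954504e-03] 0.1 0.08541138289983756
```

View pics/top1.png

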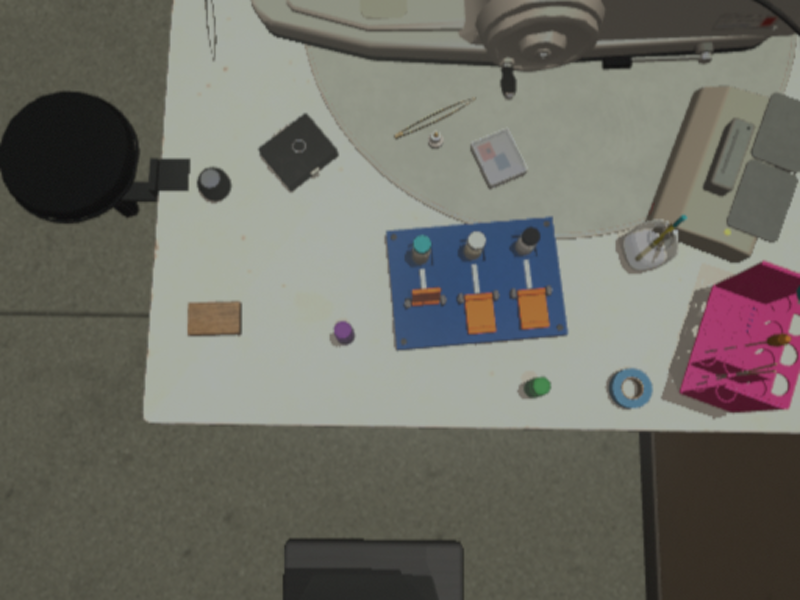

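View pics/scene1.png

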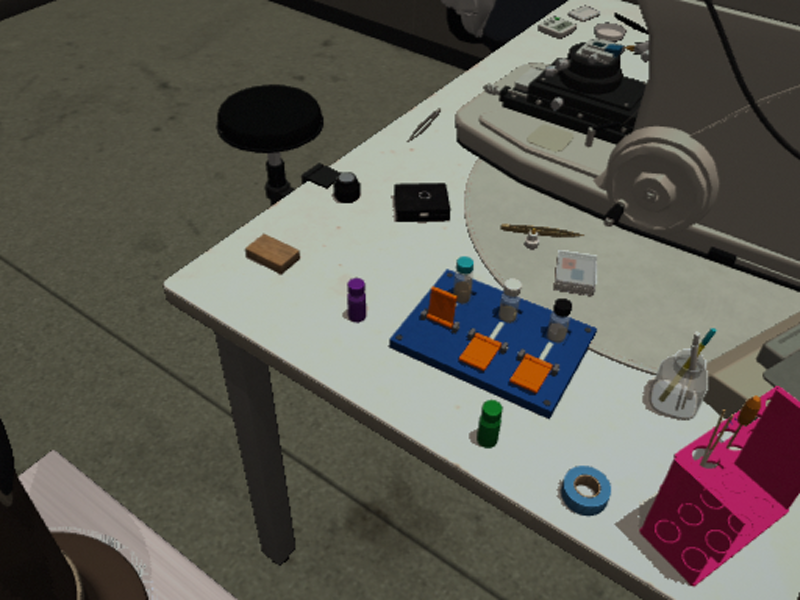

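The raised flag is the left one, at (426,296) in the 800 px top view. It calls for the teal-capped vial at (422,243), which is vial_c. The block is at (214,318). The purple look-alike is at (344,332), between the tray and the block.

```bash
cat > m.py <<'E'
from h import *
def rect(c,m,z):
    k=max(cv2.findContours(m.astype('uint8'),0,2)[0],key=cv2.contourArea)
    q=np.array([ray(c,u,v,z)[:2] for u,v in k[:,0]],'float32')
    return q
b=cap('top'); hsv=cv2.cvtColor(b['color'],cv2.COLOR_RGB2HSV); H,S,V=[hsv[...,i].astype(int) for i in range(3)]
v,u=np.mgrid[:384,:512]
tm=(H>105)&(H<125)&(S>150); tm[:, :240]=0;tm[:,380:]=0
q=rect(b,tm,.014);print('tray',cv2.minAreaRect(q),cv2.boxPoints(cv2.minAreaRect(q)))
wm=(H>5)&(H<20)&(S>70)&(u>100)&(u<170)&(v>180)&(v<225)
q=rect(b,wm,.016);print('block',cv2.minAreaRect(q),cv2.boxPoints(cv2.minAreaRect(q)))
for n,m in(('teal',(H>80)&(H<100)&(S>80)&(u>255)&(u<285)&(v>140)&(v<175)),('oranges',(H<15)&(S>180)&(u>255)&(u<360)&(v>170)&(v<220))):
    ns,l,st,ce=cv2.connectedComponentsWithStats(m.astype('uint8'))
    for i in range(1,ns):
        if st[i,4]>15: print(n,st[i],ray(b,*ce[i],.071 if n=='teal' else .022))
a=cap('scene'); hs=cv2.cvtColor(a['color'],cv2.COLOR_RGB2HSV)
v,u=np.mgrid[:384,:512];H,S,V=[hs[...,i].astype(int) for i in range(3)]
m=(H>80)&(H<100)&(S>80)&(u>285)&(u<310)&(v>160)&(v<185)
vs,us=np.nonzero(m);print('scene teal',us.min(),us.max(),vs.min(),vs.max(),ray(a,us.mean(),vs.mean(),.065))
C=cloud(b);k=(C[...,2]>.04)&(C[...,2]<.08)&(abs(v-155)<14)&(abs(u-270)<14);print('cloud teal',C[k].mean(0),C[k].max(0),C[k].min(0))
k=(C[...,2]>.026)&(C[...,2]<.08)&(abs(v-189)<10)&(abs(u-272)<14);print('flag pts',C[k].mean(0),C[k].max(0),C[k].min(0))
for n,uu,vv in(('purple',220,212),('table',180,200)): print(n,C[vv,uu])
print('block z',np.median(C[wm],0))
E
python3 m.py
```

```text
Traceback (most recent call last):
  File "m.py", line 9, in <module>
    q=rect(b,tm,.014);print('tray',cv2.minAreaRect(q),cv2.boxPoints(cv2.minAreaRect(q)))
  File "m.py", line 3, in rect
    k=max(cv2.findContours(m.astype('uint8'),0,2)[0],key=cv2.contourArea)
ValueError: max() iterable argument is empty
```

```bash
python3 - <<'E'
from h import *
b=cap('top');hsv=cv2.cvtColor(b['color'],cv2.COLOR_RGB2HSV)
for u,v in((260,215),(300,215),(350,150),(137,204),(270,155),(272,190),(305,200)):print(b['color'][v,u],hsv[v,u],b['range_z'][v,u])
E
```

```text
[ 60  82 115] [108 122 115] 0.926179
[ 58  81 117] [108 129 117] 0.92768174
[ 52  78 113] [107 138 113] 0.95027137
[135 110  82] [ 16 100 135] 0.92928857
[ 66 141 140] [ 90 136 141] 0.88682777
[83 56 48] [  7 108  83] 0.909816
[164 110  56] [ 15 168 164] 0.9247988
```

```bash
sed -i 's/(H>105)&(H<125)&(S>150)/(H>100)\&(H<125)\&(S>95)/; s/(H<15)&(S>180)/(H<20)\&(S>130)/' m.py; python3 m.py
```

```text
tray ((0.5658003687858582, -0.13636824488639832), (0.14844220876693726, 0.20793800055980682), 5.987212181091309) [[ 0.48113948 -0.04070812]
 [ 0.5028288  -0.24751186]
 [ 0.65046126 -0.23202837]
 [ 0.62877196 -0.02522463]]
block ((0.5155398845672607, 0.18461750447750092), (0.03881799802184105, 0.06305330246686935), 2.7798025608062744) [[0.49462473 0.21516576]
 [0.4976827  0.15218666]
 [0.53645504 0.15406924]
 [0.5333971  0.21704835]]
teal [264 150  12  12 109] [ 0.59909167 -0.06746642  0.071     ]
oranges [264 185  18   4  53] [ 0.55169775 -0.07467746  0.022     ]
oranges [331 185  20  25 416] [ 0.53277207 -0.20535506  0.022     ]
oranges [297 188  20  25 415] [ 0.52587909 -0.140583    0.022     ]
oranges [264 192  17   3  33] [ 0.53871908 -0.07424863  0.022     ]
scene teal 293 302 164 174 [ 0.60322247 -0.066578    0.065     ]
cloud teal [ 0.59714211 -0.06750172  0.06571517] [ 0.60979515 -0.0572824   0.07512482] [ 0.58811449 -0.07841906  0.04013026]
flag pts [ 0.54221019 -0.07337588  0.05019561] [ 0.54812846 -0.05112646  0.06940223] [ 0.53353793 -0.09680901  0.026057  ]
purple [0.4955704  0.02164464 0.05891347]
table [0.52571635 0.10383406 0.001943  ]
block z [0.51463351 0.18359101 0.01721323]
```

Emit:
drive_tool([
  {"turn": [0,0,9.7],"translation": [0,0,0],"grip": 0},
  {"turn": [0,0,9.7],"translation": [0,0,0],"grip": 0},
  {"turn": [0,0,9.7],"translation": [0,0,0],"grip": 0},
  {"turn": [0,0,9.7],"translation": [0,0,0],"grip": 0},
  {"turn": [0,0,9.7],"translation": [0,0,0],"grip": 0},
  {"turn": [0,0,9.7],"translation": [0,0,0],"grip": 0},
  {"turn": [0,0,0],"translation": [-5.0,2.0,0],"grip": 0},
  {"turn": [0,0,0],"translation": [-5.0,2.0,0],"grip": 0},
], newtons=25)

```text
t: 1.3
eef_pos: [0.3227, 0.4664, 0.248]
tool_rot: [2.101, 2.335, -0.0]
ft_force: [0.6, 0.0, 0.3]
grip_width: 0.0426
grip_force: 0.0
```

```bash
cat > d.py <<'E'
import sys
from h import *
from scipy.spatial.transform import Rotation as R
o=robot.get_obs();M=R.from_rotvec(o['tool_rot']).as_matrix()
print('t',o['t'],'pos',o['eef_pos'].round(4),'w',round(o['grip_width'],4),'gf',o['grip_force'],'F',o['ft_force'].round(2),'q',np.round(o['joints'],2))
print('yhead',np.degrees(np.arctan2(M[1,1],M[0,1])),'z',M[:,2].round(4))
for s in sys.argv[1:]:
    p=np.array([float(x) for x in s.split(',')]);print(s,'cm tool',(M.T@(p-o['eef_pos'])*100).round(2))
E
python3 d.py .600,-.067,.13
```

```text
t 1.3 pos [0.3227 0.4664 0.248 ] w 0.0426 gf 0.0 F [0.63 0.04 0.3 ] q [-1.23  0.31  0.22  1.75 -0.08  1.08 -0.87]
yhead 6.058364302955362 z [ 2.e-04 -4.e-04 -1.e+00]
.600,-.067,.13 cm tool [-55.96  21.95  11.82]
```

Emit:
drive_tool([
  {"turn": [0,0,0],"translation": [-5,2,0],"grip": 0},
  {"turn": [0,0,0],"translation": [-5,2,0],"grip": 0},
  {"turn": [0,0,0],"translation": [-5,2,0],"grip": 0},
  {"turn": [0,0,0],"translation": [-5,2,0],"grip": 0},
  {"turn": [0,0,0],"translation": [-5,2,0],"grip": 0},
  {"turn": [0,0,0],"translation": [-5,2,0],"grip": 0},
  {"turn": [0,0,0],"translation": [-5,2,0],"grip": 0},
  {"turn": [0,0,0],"translation": [-5,2,0],"grip": 0},
])

```text
t: 2.3
eef_pos: [0.5239, 0.0846, 0.2486]
tool_rot: [2.102, 2.334, 0.001]
ft_force: [-0.0, 0.1, 1.2]
grip_width: 0.0427
grip_force: 0.0
```

Emit:
drive_tool([
  {"turn": [0,0,0],"translation": [-5,2,0],"grip": 0},
  {"turn": [0,0,0],"translation": [-5,2,0],"grip": 0},
  {"turn": [0,0,0],"translation": [-4,1,3],"grip": 0},
  {"turn": [0,0,0],"translation": [0,0,3],"grip": 0},
  {"turn": [0,0,0],"translation": [0,0,3],"grip": 0},
  {"turn": [0,0,0],"translation": [0,0,0],"grip": 0},
  {"turn": [0,0,0],"translation": [0,0,0],"grip": 0},
])

```text
t: 3.18
eef_pos: [0.5882, -0.048, 0.1594]
tool_rot: [2.102, 2.334, 0.001]
ft_force: [0.2, -1.1, -0.4]
grip_width: 0.0429
grip_force: 0.0
```

```bash
python3 d.py .600,-.067,.046; python3 - <<'E'
from h import *
a=cap('scene');cv2.imwrite('pics/s2.png',cv2.resize(a['color'][60:300,180:500,::-1],(800,600)))
E
```

```text
t 3.175 pos [ 0.5882 -0.048   0.1594] w 0.0429 gf 0.0 F [ 0.18 -1.07 -0.41] q [-0.35  0.47  0.48  1.8  -0.26  0.93  0.34]
yhead 5.9761916264284265 z [ 1.2e-03 -1.0e-04 -1.0e+00]
.600,-.067,.046 cm tool [-2.01  0.97 11.34]
```

View pics/s2.png

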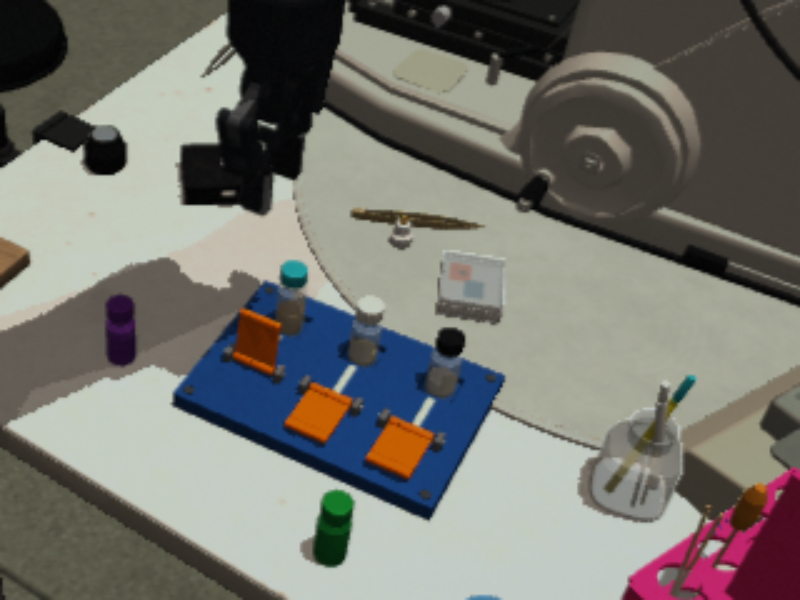

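The gripper at crop (250,180) hangs above the teal vial at (292,290), and the flag is still up at (258,342). I'll align, then lower.

Emit:
drive_tool([
  {"turn": [0,0,0],"translation": [-2.0,1.0,1],"grip": 0},
  {"turn": [0,0,0],"translation": [0,0,2],"grip": 0},
  {"turn": [0,0,0],"translation": [0,0,2],"grip": 0},
  {"turn": [0,0,0],"translation": [0,0,0],"grip": 0},
])

```text
t: 3.72
eef_pos: [0.5994, -0.0665, 0.1084]
tool_rot: [-2.102, -2.334, 0.001]
ft_force: [0.2, -0.4, 0.7]
grip_width: 0.0428
grip_force: 0.0
```

```bash
python3 d.py .600,-.067,.046
```

```text
t 3.725 pos [ 0.5994 -0.0665  0.1084] w 0.0428 gf 0.0 F [ 0.16 -0.36  0.73] q [-0.29  0.56  0.45  1.81 -0.31  0.85  0.41]
yhead 5.99193164264204 z [-7.e-04  2.e-04 -1.e+00]
.600,-.067,.046 cm tool [-0.06  0.06  6.24]
```

Emit:
drive_tool([
  {"turn": [0,0,0],"translation": [0,0,2],"grip": 0},
  {"turn": [0,0,0],"translation": [0,0,2],"grip": 0},
  {"turn": [0,0,0],"translation": [0,0,1.5],"grip": 0},
  {"turn": [0,0,0],"translation": [0,0,0.7],"grip": 0},
  {"turn": [0,0,0],"translation": [0,0,0],"grip": 0},
  {"turn": [0,0,0],"translation": [0,0,0],"grip": 0.2},
  {"turn": [0,0,0],"translation": [0,0,0],"grip": 0.4},
  {"turn": [0,0,0],"translation": [0,0,0],"grip": 0.7},
], newtons=25)

```text
t: 4.72
eef_pos: [0.6, -0.0668, 0.0469]
tool_rot: [2.102, 2.334, 0.001]
ft_force: [0.2, -0.3, 3.1]
grip_width: 0.0223
grip_force: 24.4
```

Emit:
drive_tool([
  {"turn": [0,0,0],"translation": [0,0,0],"grip": 1},
  {"turn": [0,0,0],"translation": [0,0,0],"grip": 1},
  {"turn": [0,0,0],"translation": [0,0,0],"grip": 1},
  {"turn": [0,0,0],"translation": [0,0,0],"grip": 1},
])

```text
t: 5.22
eef_pos: [0.6, -0.0668, 0.0468]
tool_rot: [2.102, 2.334, 0.001]
ft_force: [0.6, -0.1, 4.9]
grip_width: 0.0224
grip_force: 24.7
```

```bash
python3 d.py; python3 - <<'E'
from h import *
a=cap('scene');cv2.imwrite('pics/s3.png',cv2.resize(a['color'][120:240,220:380,::-1],(800,600)))
E
```

```text
t 5.225 pos [ 0.6    -0.0668  0.0468] w 0.0224 gf 24.671898186206818 F [ 0.58 -0.09  4.95] q [-0.26  0.64  0.4   1.84 -0.36  0.73  0.45]
yhead 5.971567476335559 z [ 1.e-03  1.e-04 -1.e+00]
```

View pics/s3.png

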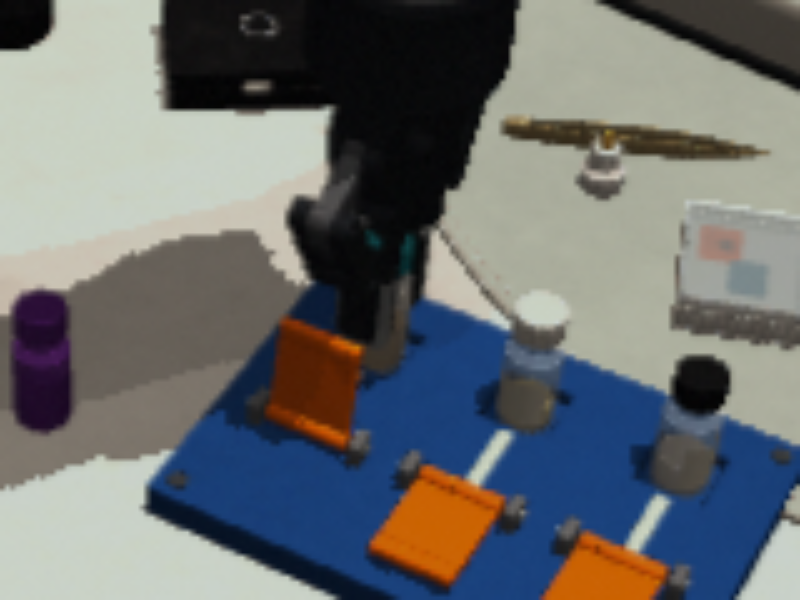

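The vial at crop (385,320) is held between the fingers, and the flag at (315,385) is untouched. Next I lift it and carry it over.

Emit:
drive_tool([
  {"turn": [0,0,0],"translation": [0,0,-1],"grip": 1},
  {"turn": [0,0,0],"translation": [0,0,-2],"grip": 1},
  {"turn": [0,0,0],"translation": [0,0,-2],"grip": 1},
  {"turn": [0,0,0],"translation": [0,0,-3],"grip": 1},
  {"turn": [0,0,0],"translation": [0,0,-2],"grip": 1},
  {"turn": [0,0,0],"translation": [1,0,0],"grip": 1},
  {"turn": [0,0,0],"translation": [2,-0.5,0],"grip": 1},
  {"turn": [0,0,0],"translation": [3,-0.5,0],"grip": 1},
])

```text
t: 6.28
eef_pos: [0.582, -0.0068, 0.1453]
tool_rot: [-2.102, -2.332, 0.002]
ft_force: [-0.3, 0.2, -0.3]
grip_width: 0.0221
grip_force: 24.5
```

Emit:
drive_tool([
  {"turn": [0,0,0],"translation": [3,-1,0],"grip": 1},
  {"turn": [0,0,0],"translation": [3,-1,0],"grip": 1},
  {"turn": [0,0,0],"translation": [3,-1,0],"grip": 1},
  {"turn": [0,0,0],"translation": [3,-1,0],"grip": 1},
  {"turn": [0,0,0],"translation": [3,-1,0],"grip": 1},
  {"turn": [0,0,0],"translation": [2,0,0],"grip": 1},
  {"turn": [0,0,0],"translation": [1,0,0],"grip": 1},
  {"turn": [0,0,0],"translation": [0,0,0],"grip": 1},
])

```text
t: 7.28
eef_pos: [0.515, 0.166, 0.146]
tool_rot: [2.102, 2.335, -0.001]
ft_force: [0.0, -0.3, -0.7]
grip_width: 0.0222
grip_force: 24.6
```

```bash
python3 d.py .515,.184,.0548
```

```text
t 7.275 pos [0.515 0.166 0.146] w 0.0222 gf 24.554370045661926 F [ 0.03 -0.28 -0.73] q [-0.75  0.41  0.45  1.93 -0.23  0.85 -0.08]
yhead 6.020409122240714 z [-1.e-04 -4.e-04 -1.e+00]
.515,.184,.0548 cm tool [1.79 0.19 9.12]
```

Emit:
drive_tool([
  {"turn": [0,0,0],"translation": [1,0.1,1],"grip": 1},
  {"turn": [0,0,0],"translation": [0.8,0.1,2],"grip": 1},
  {"turn": [0,0,0],"translation": [0,0,2],"grip": 1},
  {"turn": [0,0,0],"translation": [0,0,2],"grip": 1},
  {"turn": [0,0,0],"translation": [0,0,1],"grip": 1},
  {"turn": [0,0,0],"translation": [0,0,0],"grip": 1},
])

```text
t: 8.02
eef_pos: [0.5148, 0.1832, 0.0655]
tool_rot: [-2.103, -2.333, 0.002]
ft_force: [-0.2, -0.1, -0.2]
grip_width: 0.0224
grip_force: 24.6
```

```bash
python3 d.py .515,.184,.0548; python3 - <<'E'
from h import *
a=cap('scene');cv2.imwrite('pics/s4.png',cv2.resize(a['color'][90:210,100:260,::-1],(800,600)))
E
```

```text
t 8.025 pos [0.5148 0.1832 0.0655] w 0.0224 gf 24.559895396232605 F [-0.24 -0.06 -0.21] q [-0.73  0.53  0.39  1.97 -0.3   0.69 -0.05]
yhead 5.924438610329689 z [-1.3e-03 -9.0e-04 -1.0e+00]
.515,.184,.0548 cm tool [0.08 0.03 1.07]
```

View pics/s4.png

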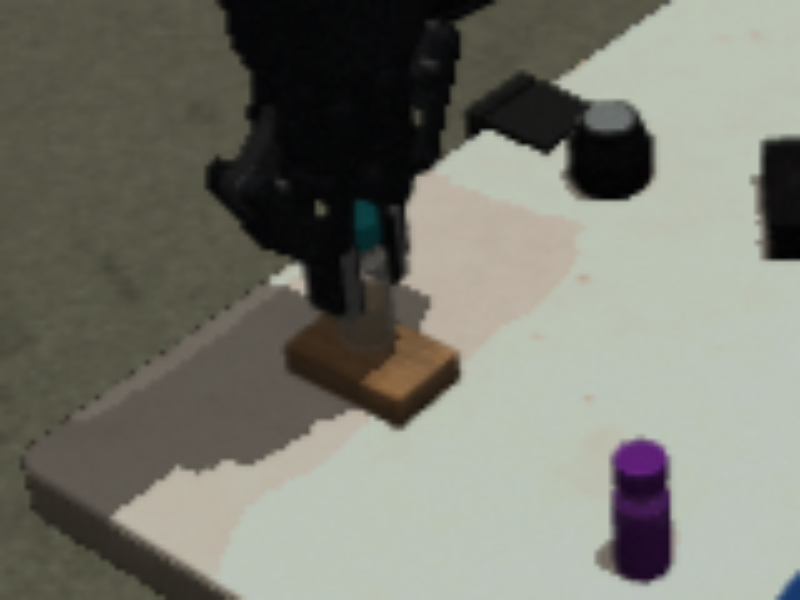

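The vial is upright at crop (368,310), about 1 cm above the block's middle (375,350). I'll lower it slowly until it touches.

Emit:
drive_tool([
  {"turn": [0,0,0],"translation": [0.1,0,0.4],"grip": 1},
  {"turn": [0,0,0],"translation": [0,0,0.3],"grip": 1},
  {"turn": [0,0,0],"translation": [0,0,0.2],"grip": 1},
  {"turn": [0,0,0],"translation": [0,0,0],"grip": 1},
  {"turn": [0,0,0],"translation": [0,0,0],"grip": 1},
])

```text
t: 8.7
eef_pos: [0.515, 0.1848, 0.0574]
tool_rot: [2.103, 2.334, 0.0]
ft_force: [0.0, -0.9, -0.1]
grip_width: 0.0223
grip_force: 24.6
```

Emit:
drive_tool([
  {"turn": [0,0,0],"translation": [0,0,0.1],"grip": 1},
  {"turn": [0,0,0],"translation": [0,0,0.1],"grip": 1},
  {"turn": [0,0,0],"translation": [0,0,0],"grip": 1},
  {"turn": [0,0,0],"translation": [0,0,0],"grip": 1},
])

```text
t: 9.2
eef_pos: [0.515, 0.1848, 0.0553]
tool_rot: [2.103, 2.334, 0.0]
ft_force: [0.7, 0.3, -0.9]
grip_width: 0.0219
grip_force: 24.6
```

Emit:
drive_tool([
  {"turn": [0,0,0],"translation": [0,0,0.1],"grip": 1},
  {"turn": [0,0,0],"translation": [0,0,0],"grip": 1},
  {"turn": [0,0,0],"translation": [0,0,0],"grip": 1},
])

```text
t: 9.57
eef_pos: [0.5151, 0.1848, 0.0548]
tool_rot: [-2.103, -2.334, -0.001]
ft_force: [-1.4, -0.7, 5.1]
grip_width: 0.0223
grip_force: 25.1
```

Emit:
drive_tool([
  {"turn": [0,0,0],"translation": [0,0,0],"grip": 0.4},
  {"turn": [0,0,0],"translation": [0,0,0],"grip": 0.3},
  {"turn": [0,0,0],"translation": [0,0,0],"grip": 0.15},
  {"turn": [0,0,0],"translation": [0,0,0],"grip": 0},
  {"turn": [0,0,0],"translation": [0,0,0],"grip": 0},
  {"turn": [0,0,0],"translation": [0,0,0],"grip": 0},
])

```text
t: 10.32
eef_pos: [0.5149, 0.1847, 0.0543]
tool_rot: [2.103, 2.334, 0.0]
ft_force: [0.3, -0.9, 0.7]
grip_width: 0.0428
grip_force: 0.0
```

Emit:
drive_tool([
  {"turn": [0,0,0],"translation": [0,0,-1],"grip": 0},
  {"turn": [0,0,0],"translation": [0,0,-2],"grip": 0},
  {"turn": [0,0,0],"translation": [0,0,-3],"grip": 0},
  {"turn": [0,0,0],"translation": [0,0,-3],"grip": 0},
  {"turn": [0,0,0],"translation": [-2,0,0],"grip": 0},
  {"turn": [0,0,0],"translation": [-4,1,0],"grip": 0.5},
  {"turn": [0,0,0],"translation": [-4,1,0],"grip": 1},
  {"turn": [0,0,0],"translation": [-4,1,0],"grip": 1},
])

```text
t: 11.32
eef_pos: [0.5592, 0.0464, 0.144]
tool_rot: [-2.103, -2.334, 0.001]
ft_force: [0.1, 0.2, 0.3]
grip_width: -0.0002
grip_force: 0.0
```

```bash
python3 - <<'E'
from h import *
a=cap('scene');b=cap('top')
cv2.imwrite('pics/s5.png',np.hstack([cv2.resize(a['color'][90:210,120:220,::-1],(400,480)),cv2.resize(b['color'][150:270,90:190,::-1],(400,480))]))
C=cloud(b);v,u=np.mgrid[:384,:512];k=(C[...,2]>.06)&(C[...,2]<.1)&(abs(v-200)<22)&(abs(u-138)<25);print(k.sum(),C[k].mean(0),C[k].max(0))
E
python3 d.py .555,-.072,.15 .555,-.072,.065
```

```text
t 11.425 pos [0.56   0.0419 0.1443] w -0.0001 gf 0.0 F [-0.19  0.12 -0.11] q [-0.52  0.44  0.47  1.89 -0.26  0.87  0.17]
yhead 5.534410300542952 z [ 7.e-04 -3.e-03 -1.e+00]
.555,-.072,.15 cm tool [-11.29  -1.6   -0.54]
.555,-.072,.065 cm tool [-11.26  -1.6    7.96]<stdin>:4: RuntimeWarning: Mean of empty slice.
  ret = um.true_divide(
Traceback (most recent call last):
ValueError: zero-size array to reduction operation maximum which has no identity
```

View pics/s5.png

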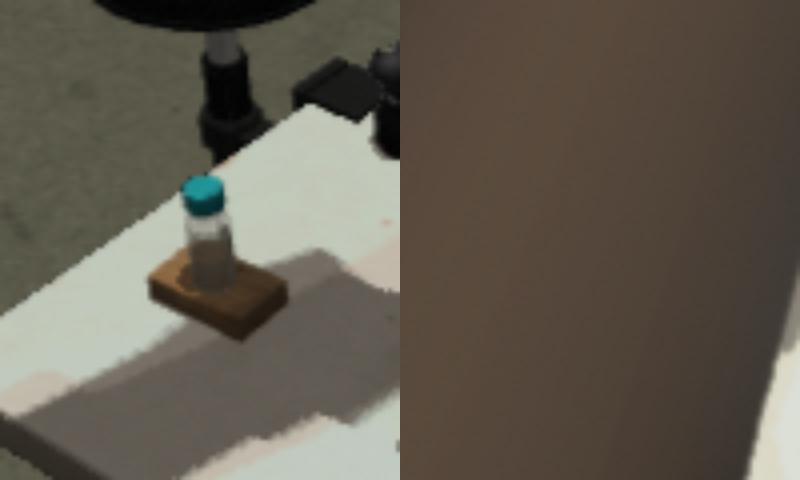

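The teal vial stands upright on the block at (210,235) in the left half. The arm covers the view in the right half. Next the closed fingers go behind the flag.

Emit:
drive_tool([
  {"turn": [0,0,0],"translation": [-4,0,0],"grip": 1},
  {"turn": [0,0,0],"translation": [-4,0,0],"grip": 1},
  {"turn": [0,0,0],"translation": [-2.5,0,0],"grip": 1},
  {"turn": [0,0,0],"translation": [0,0,0],"grip": 1},
  {"turn": [0,0,0],"translation": [0,0,0],"grip": 1},
])

```text
t: 12.05
eef_pos: [0.5698, -0.0549, 0.1439]
tool_rot: [-2.101, -2.334, 0.0]
ft_force: [-0.4, 1.4, -0.8]
grip_width: -0.0002
grip_force: 0.0
```

```bash
python3 d.py .568,-.071,.067 .5091,-.077,.041
```

```text
t 12.05 pos [ 0.5698 -0.0549  0.1439] w -0.0002 gf 0.0 F [-0.42  1.36 -0.76] q [-0.35  0.46  0.48  1.86 -0.27  0.88  0.37]
yhead 5.997505043433036 z [-9.e-04  7.e-04 -1.e+00]
.568,-.071,.067 cm tool [-1.59 -0.34  7.69]
.5091,-.077,.041 cm tool [-1.57 -6.26 10.29]
```

Emit:
drive_tool([
  {"turn": [0,0,0],"translation": [-1.6,0,1.5],"grip": 1},
  {"turn": [0,0,0],"translation": [0,0,2],"grip": 1},
  {"turn": [0,0,0],"translation": [0,0,2],"grip": 1},
  {"turn": [0,0,0],"translation": [0,0,2.2],"grip": 1},
  {"turn": [0,0,0],"translation": [0,0,0],"grip": 1},
  {"turn": [0,0,0],"translation": [0,0,0],"grip": 1},
])

```text
t: 12.8
eef_pos: [0.5723, -0.071, 0.0678]
tool_rot: [2.101, 2.335, 0.001]
ft_force: [0.1, -1.2, 0.2]
grip_width: -0.0004
grip_force: 0.0
```

Emit:
drive_tool([
  {"turn": [0,0,0],"translation": [0,-0.8,0],"grip": 1},
  {"turn": [0,0,0],"translation": [0,-0.8,0],"grip": 1},
  {"turn": [0,0,0],"translation": [0,-0.8,0],"grip": 1},
  {"turn": [0,0,0],"translation": [0,-0.8,0],"grip": 1},
  {"turn": [0,0,0],"translation": [0,-0.5,0],"grip": 1},
  {"turn": [0,0,0],"translation": [0,0,0],"grip": 1},
  {"turn": [0,0,0],"translation": [0,0,0],"grip": 1},
])

```text
t: 13.68
eef_pos: [0.5352, -0.0755, 0.0672]
tool_rot: [-2.103, -2.334, 0.0]
ft_force: [0.2, 0.6, -0.2]
grip_width: -0.0003
grip_force: 0.0
```

```bash
python3 d.py .5091,-.077,.042; python3 - <<'E'
from h import *
a=cap('scene');cv2.imwrite('pics/s6.png',cv2.resize(a['color'][120:240,220:380,::-1],(800,600)))
E
```

```text
t 13.675 pos [ 0.5352 -0.0755  0.0672] w -0.0003 gf 0.0 F [ 0.18  0.64 -0.23] q [-0.28  0.53  0.43  1.99 -0.33  0.69  0.47]
yhead 5.97404740757869 z [-1.e-04  0.e+00 -1.e+00]
.5091,-.077,.042 cm tool [ 0.12 -2.61  2.52]
```

View pics/s6.png

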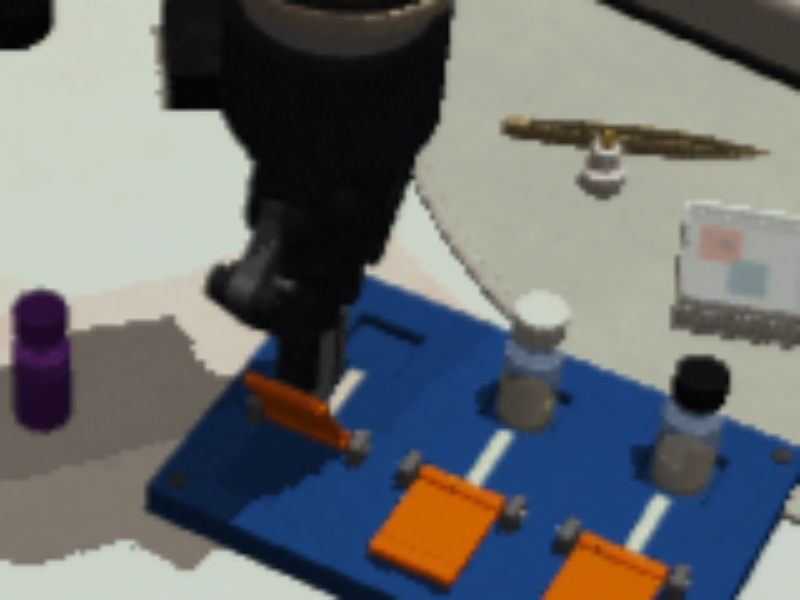

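The leaf at crop (295,410) leans toward the robot with the fingers behind it. Now a diagonal push down.

Emit:
drive_tool([
  {"turn": [0,0,0],"translation": [0.1,-0.7,0.4],"grip": 1},
  {"turn": [0,0,0],"translation": [0,-0.6,0.5],"grip": 1},
  {"turn": [0,0,0],"translation": [0,-0.5,0.5],"grip": 1},
  {"turn": [0,0,0],"translation": [0,-0.4,0.5],"grip": 1},
  {"turn": [0,0,0],"translation": [0,-0.4,0.4],"grip": 1},
  {"turn": [0,0,0],"translation": [0,0,0.2],"grip": 1},
  {"turn": [0,0,0],"translation": [0,0,0],"grip": 1},
  {"turn": [0,0,0],"translation": [0,0,0],"grip": 1},
])

```text
t: 14.72
eef_pos: [0.5112, -0.0771, 0.0426]
tool_rot: [2.1, 2.332, 0.004]
ft_force: [5.5, 1.5, -1.2]
grip_width: 0.0002
grip_force: 3.6
```

```bash
python3 d.py; python3 - <<'E'
from h import *
a=cap('scene');cv2.imwrite('pics/s7.png',cv2.resize(a['color'][150:240,220:340,::-1],(800,600)))
E
```

```text
t 14.725 pos [ 0.5112 -0.0771  0.0426] w 0.0002 gf 3.6083359328495135 F [ 5.48  1.48 -1.21] q [-0.26  0.54  0.4   2.06 -0.36  0.61  0.5 ]
yhead 5.995056553910283 z [ 4.e-03 -3.e-04 -1.e+00]
```

View pics/s7.png

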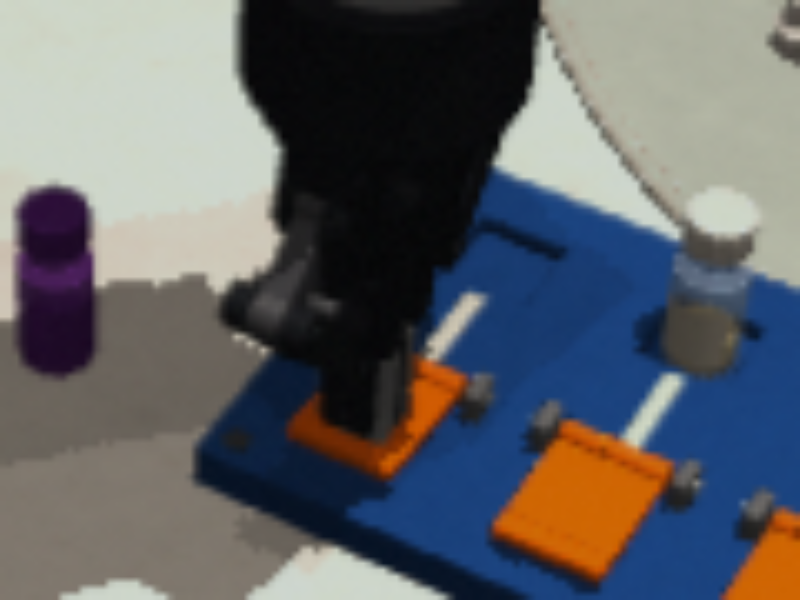

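The leaf at crop (380,420) is nearly flat, with the fingers against its end lip. I'll ease back and press down.

Emit:
drive_tool([
  {"turn": [0,0,0],"translation": [0,0.4,0],"grip": 1},
  {"turn": [0,0,0],"translation": [0,0.2,0.2],"grip": 1},
  {"turn": [0,0,0],"translation": [0,0,0.2],"grip": 1},
  {"turn": [0,0,0],"translation": [0,0,0.1],"grip": 1},
  {"turn": [0,0,0],"translation": [0,0,0],"grip": 1},
  {"turn": [0,0,0],"translation": [0,0,0],"grip": 1},
])

```text
t: 15.52
eef_pos: [0.515, -0.0767, 0.0386]
tool_rot: [-2.103, -2.333, -0.002]
ft_force: [-5.3, 1.4, 22.2]
grip_width: -0.0002
grip_force: 11.2
```

Emit:
drive_tool([
  {"turn": [0,0,0],"translation": [0,0,-1],"grip": 1},
  {"turn": [0,0,0],"translation": [0,0,-3],"grip": 1},
  {"turn": [0,0,0],"translation": [0,0,-4],"grip": 1},
  {"turn": [0,0,0],"translation": [0,0,-5],"grip": 1},
  {"turn": [0,0,0],"translation": [0,0,-3],"grip": 1},
  {"turn": [0,0,0],"translation": [0,0,0],"grip": 1},
  {"turn": [0,0,0],"translation": [0,0,0],"grip": 1},
  {"turn": [0,0,0],"translation": [0,0,0],"grip": 1},
])

```text
t: 16.52
eef_pos: [0.5143, -0.0765, 0.196]
tool_rot: [-2.102, -2.333, 0.003]
ft_force: [0.0, -0.6, -0.4]
grip_width: -0.0001
grip_force: 0.0
```

```bash
python3 - <<'E'
from h import *
a=cap('scene');cv2.imwrite('pics/s8.png',cv2.resize(a['color'][90:270,140:380,::-1],(800,600)))
E
python3 d.py
```

```text
t 16.575 pos [ 0.5144 -0.0766  0.1961] w 0.0001 gf 0.0 F [ 0.   -1.07  0.  ] q [-0.38  0.31  0.53  1.94 -0.19  0.95  0.35]
yhead 5.965783401304329 z [-2.3e-03 -2.0e-04 -1.0e+00]
```

View pics/s8.png

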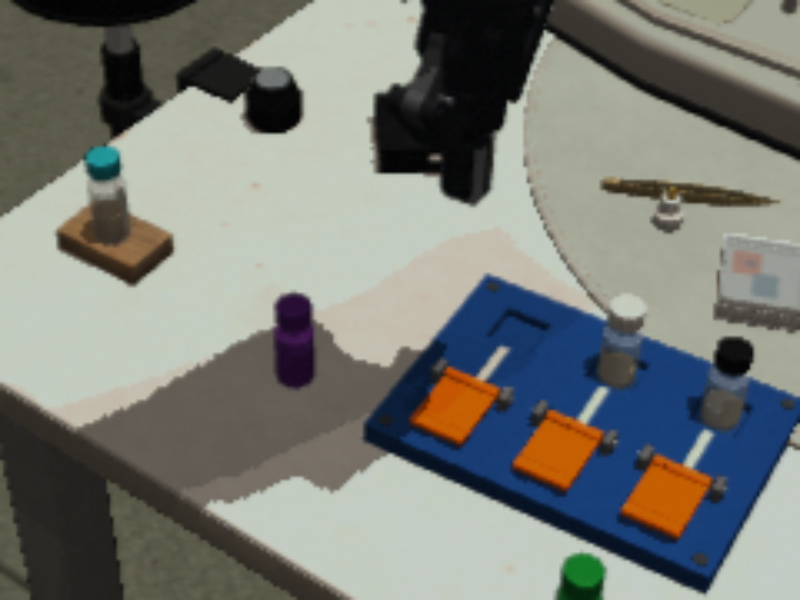

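All three flags lie flat at (455,405), (558,450) and (667,495). The teal vial stands on the block at (110,200), the other two are in their wells, and the robot is clear.

```bash
python3 -c "
from station import robot
print(robot.hand_in())"
```

```text
the job is handed in; nothing more can be done
None
```

The teal-capped vial (vial_c) stands upright in the middle of the wooden block, its flag was folded flat afterwards, the other two vials and flags look undisturbed, and the job is handed in; no verdict came back.

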